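Turn the cart wheel until its valve is at the top

TASK

A small cart wheel sits in a sloping service stand. Push its spokes round with the fingertips, one after another, until the green-capped valve stem stands at the very top of the wheel, right in line with the red pointer, then take the hand away. Push on the spokes only, not on the tyre or the valve stem, turn the wheel without flinging it, and do not pick up or disturb the tools and parts lying around.

Things in the scene. Friction and masses are not known exactly. Their poses are not given: they have to be found in the camera images.
- stand: Blue and aluminium service stand, fixed to the bench. Origin: on the bench directly under the hub; x points horizontally to the wheel's high side (that of the red pointer), y left, z up. The wheel's plane slopes 25 degrees (axle leaning 25 degrees toward -x), highest at +x. Under the wheel: blue base up to 14 mm high, and a post of radius 16 mm below the hub.
- bridge (a point): Middle of the aluminium bridge bar that crosses the whole wheel over the hub, along the stand's y: 12 mm wide, 8 mm thick, underside 13 and top 21 mm above the wheel's mid-plane, axle nut up to 25 mm; uprights at y = +-158 mm, 116 mm high. Fingers reaching between the spokes cannot pass it: they work on the low half of the wheel (or the high half).
- pointer (a point): Inner point of the red pointer blade over the top of the tyre, 107 mm from the axle, 23 mm above the wheel's mid-plane. The blade, 9 mm wide, reaches out to 159 mm, to a 22 mm wide post 143 mm behind the hub, up to 187 mm high.
- hub (a point): Centre of the wheel, on its axle, 105 mm above the bench, in the mid-plane of the wheel.
- wheel (a joint): Turn of the wheel, rad. 0 or any whole turn: valve exactly at the top. Grows counterclockwise seen from above: at value q the valve lies, in the wheel's plane, at angle q counterclockwise from the uphill direction. Turns freely both ways (stops only at two turns); friction about 0.06 N m (1 N at a spoke) keeps it where it is left, and it does not coast.
- wheel_face (a point): Centre of the grey wheel, same point as the hub, turning with it; its x axis points to the valve, z along the axle. Wheel 278 mm over the tyre, hub radius 20 mm, rim's inner edge at radius 101 mm. Five spokes, 12 mm wide and thick, at 36, 108, 180, 252, 324 degrees from the valve, so one points straight downhill when the valve is at the top. Openings go right through.
- valve_cap (a point): Middle of the green valve cap, 87 mm from the hub centre in the wheel's plane; turns with the wheel.
- top_mark (a point): Where the middle of the valve cap has to come: 87 mm from the hub centre straight uphill, in the wheel's plane, in line with the pointer; fixed to the stand.
- valve_stem: Brass valve stem with a green cap, 12 mm thick, sticking out of the rim toward the hub, from radius 101 down to 81 mm; not to be pushed. The origin is at the hub centre and its x axis points from the hub to the valve.
- tyre: Black tyre, a 28 mm thick ring round the wheel, from radius 111 to 139 mm; not to be pushed. The origin is at the hub centre; turns with the wheel.
- hex_key: Grey steel hex key, 28x77x8 mm, loose on the bench, to be left alone. Origin at the centre of its underside.
- side_cutters: Side cutters with red grips, 36x118x10 mm, loose, to be left alone. Origin at the centre of the underside.
- isopropyl_bottle: White squeeze bottle with a red cap and spout, 47x60x144 mm, standing, to be left alone. Origin at the centre of its underside.
- brass_bush: Brass bush with a flange, 26 mm across, 17 mm high, loose, to be left alone. Origin at the centre of its underside.
- driver_green: Green precision screwdriver, 13x146x13 mm, loose, to be left alone. Origin at the centre of its underside.
- blue_tape: Roll of blue tape lying flat, 70 mm across, 18 mm high, loose, to be left alone. Origin at the centre of its underside.

How it is judged:
By the outcome, as a careful person would: the job done as asked, in the order asked, and still so for the second after the job is handed in, with the robot touching nothing.
It also fails if it takes over 51 s, if anything falls off the work surface, if the arm or the gripper's body presses on something with over 40 N, if the wrist force passes 120 N, or if a joint passes its speed limit or range.

ROBOT

A 6-joint arm with a two-finger parallel gripper is mounted at the origin on a cart in front of the work surface, level with it; the furniture and walls round the work are solid. World frame = base frame: x ahead of the robot, y to its left, z up, the work surface at z = 0. Lengths are in m, angles in rad, forces in N, time in s.
With the tool pointing down it reaches from about 0.3 to 0.775 m from the base axis. Payload 14.6 kg.
Tool frame: the origin (TCP) lies at the very end of the fingers, on their centre line; the grasp point (between the pads) lies 19 mm behind it; z points along the fingers, y is the line along which they close (so a half turn about z gives the same grasp; the last joint's range is limited). The gripper opens to 94 mm and grips with 3 to 60 N. Pads are 16 mm wide; open, the fingers measure 119 mm over their backs; the gripper's body (75 mm by 177 mm) begins 78 mm behind the grasp point.
Start: joints at [1.212, 0.3, 1.521, -0, 1.321, -0.067], TCP at [0.158, 0.527, 0.205] pointing down, gripper open.
Joint ranges: [-3.03, 3.03], [-0.79, 2.21], [0.23, 2.52], [-1.04, 4.18], [0, 3.07], [-2.55, 2.55]. Speed limits (rad/s): [2.22, 2.22, 2.57, 3.14, 3.14, 3.14].

INTERFACE

Orientations are given as [roll, pitch, yaw] about the fixed x, y, z axes, in that order (R = Rz(yaw) Ry(pitch) Rx(roll)).
In Python, from station import ctrl gives the robot as it stands.
- The arm moves only by the shell command python3 -m pendant 'ROWS' [OPENING] [FORCE]. ROWS is JSON, a list of rows, each a list of 2 entries, a list of its own where there are three numbers: the shift along the world's x, y, z in cm, then the turn about the world's z in rad. A call has 1 to 20 rows; each row shifts and turns the commanded pose from where the row before left it; what a row does not reach is not made up. A row lasts 1/12 s, in which the tool goes at most 41.7 mm and 7.16 degrees, less where a joint would pass 70% of its speed; a pose out of reach is approached as far as the arm can. A call is refused whole if a number of a shift passes 4.17 or a number of a turn 0.125, either way. A call with a gripper value outside its range is refused whole. OPENING is the opening, from 0 (shut) to 1 (fully open), set as the call begins (- or left out, the last holds). The fingers move at their own pace and stop on an object; FORCE is the grip in N (left out, the last holds). Time passes only in rows, so rows that do not move let the fingers close. It gives the time, the measured TCP pose, the force, the opening and the grip force at its end, in the units of the state.
- ctrl.get_obs(): the state, without advancing time (a new reading comes with each control period).
- ctrl.camera(name): name is "side" or "top"; returns a dict with "color" (480x640x3 uint8, red, green, blue), "intrinsics" (3x3 intrinsics, pixels), "k1" (the pictures are not rectified: a ray, as slopes to the right and down, at radius r is drawn at 1 + k1 r^2 times it, then the intrinsics apply), "camera_from_world" (4x4, takes a point from world to camera coordinates). Camera axes: x right, y down, z forward; pixel columns grow to the right and rows downward; lengths in m; the calibration is good to about 2 mm. A picture is of the moment at which its call begins. There is no depth.
- ctrl.hand_in(): hands the job in; it is judged then, once.
The state is a dict: "time_s": time; "qpos": joint angles; "joint_vel": joint speeds; "tau": joint torques, N m; "ee_pos": TCP position; "eef_rot": TCP orientation; "force": force on the tool from outside, world axes, zero at the start; "moment": the same for the moment, N m; "grip_width": finger opening in m; "grip_force": force on a finger pad.
Only numpy, scipy, OpenCV 4.12 (cv2) and the standard library are available. Lean on these libraries where they do the work, as an engineer would, in place of code of your own. Each camera call takes 0.05 s, during which the arm holds its last target. There are 200 camera calls.

## Working session

There is one attempt and no reset: what is moved stays moved. The work goes in short steps, Python scripts to look and compute and a shell command to move; the robot and the scene stay as the last step left them, time stands still between calls to the robot, and variables do not carry over. Pictures are saved under pics/ and viewed, at most 10 in all, crops included, and the job is handed in when it is done.

```bash
mkdir -p pics; python3 - <<'E'
from station import ctrl
import cv2,json,numpy as np
for n in("top","side"):
    c=ctrl.camera(n);cv2.imwrite(f"pics/{n}0.png",c["color"][:,:,::-1])
    print(n,np.round(c["intrinsics"],1).tolist(),c["k1"],np.round(c["camera_from_world"],3).tolist())
o=ctrl.get_obs();print(o["time_s"],o["ee_pos"],o["eef_rot"],o["force"],o["grip_width"])
E
```

```text
top [[599.7, 0.0, 327.7], [0.0, 599.7, 237.9], [0.0, 0.0, 1.0]] -0.10610045247202929 [[-0.006, -1.0, -0.004, 0.226], [-0.998, 0.006, -0.06, 0.5], [0.06, 0.004, -0.998, 1.714], [0.0, 0.0, 0.0, 1.0]]
side [[490.4, 0.0, 327.1], [0.0, 490.4, 238.6], [0.0, 0.0, 1.0]] 0.009880878674568683 [[0.918, -0.397, 0.006, -0.394], [-0.272, -0.64, -0.719, 0.371], [0.289, 0.658, -0.695, 0.976], [0.0, 0.0, 0.0, 1.0]]
0.1 [0.15812691 0.52652949 0.20495866] [-3.14056709e+00 -9.64607604e-05  2.84978504e+00] [-0.08214501  0.1526567  -0.3140965 ] 0.09359900330962591
```

View pics/top0.png

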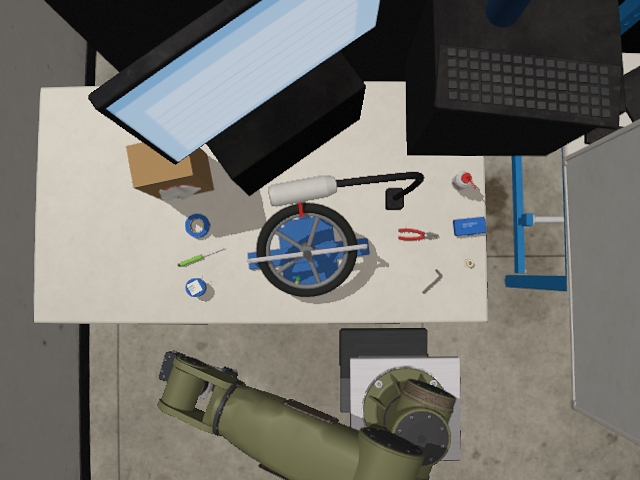

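View pics/side0.png

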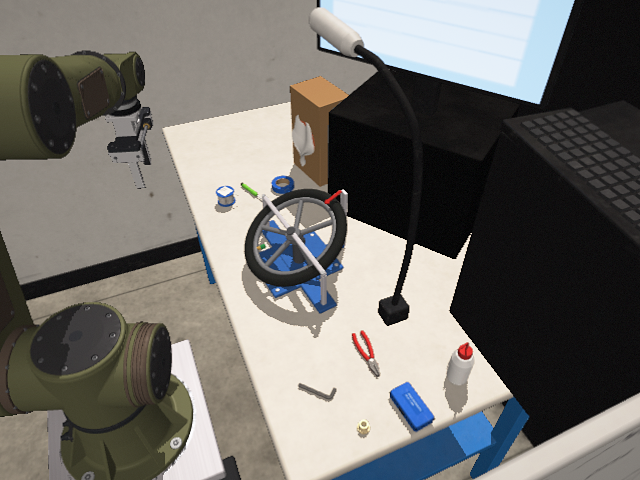

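Top view: the wheel hub is at about (307,253), the red pointer at (301,210) on the far side, and something green near (298,279). The side view shows the valve at about (262,246) and the lamp head above the far side. I'll enlarge both.

```bash
python3 - <<'E'
import cv2,numpy as np
a=cv2.imread("pics/top0.png")[195:305,240:375];b=cv2.imread("pics/side0.png")[175:320,235:355]
a=cv2.resize(a,None,fx=3,fy=3,interpolation=cv2.INTER_CUBIC);b=cv2.resize(b,None,fx=3,fy=3,interpolation=cv2.INTER_CUBIC)
H=max(len(a),len(b));im=np.zeros((H,a.shape[1]+b.shape[1],3),np.uint8)
im[:len(a),:a.shape[1]]=a;im[:len(b),a.shape[1]:]=b
print(im.shape);cv2.imwrite("pics/crop0.png",im)
E
```

```text
(435, 765, 3)
```

View pics/crop0.png

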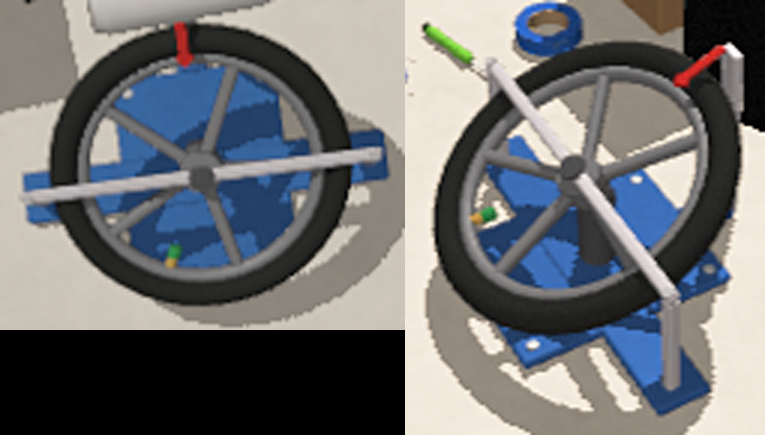

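The crop shows the valve low on the wheel (top px (298.7,278.3), side (263,246.3)). The pointer tip is at (301.3,215.7)/(326,202), the nut at (308,252.3)/(290.3,231). I'll fit the stand pose and wheel angle.

```bash
cat > h.py <<'E'
import numpy as np
from scipy.optimize import least_squares
from station import ctrl
S,C=np.sin(np.radians(25)),np.cos(np.radians(25))
u=np.array([C,0,S]);n=np.array([-S,0,C]);l=np.array([0,1.,0])
def proj(cam,p):
    T=cam["camera_from_world"];c=T[:3,:3]@p+T[:3,3];s=c[:2]/c[2]
    s=s*(1+cam["k1"]*(s@s));K=cam["intrinsics"];return s*[K[0,0],K[1,1]]+K[:2,2]
def loc(r,a,h):  # plane polar -> stand frame
    return np.array([0,0,.105])+r*(np.cos(a)*u+np.sin(a)*l)+h*n
def world(P,p):
    c,s=np.cos(P[2]),np.sin(P[2]);return np.array([P[0]+c*p[0]-s*p[1],P[1]+s*p[0]+c*p[1],p[2]])
E
cat > fit.py <<'E'
from h import *
cams={n:ctrl.camera(n) for n in("top","side")}
m=[("top",(308,252.3),lambda q:loc(0,0,.025)),("side",(290.3,231),lambda q:loc(0,0,.025)),
("top",(248.3,261),lambda q:loc(.158,np.pi/2,.021)),("top",(366,246),lambda q:loc(.158,-np.pi/2,.021)),
("side",(263.7,196),lambda q:loc(.158,np.pi/2,.021)),("side",(324,274.7),lambda q:loc(.158,-np.pi/2,.021)),
("top",(301.3,215.7),lambda q:loc(.107,0,.023)),("side",(326,202),lambda q:loc(.107,0,.023)),
("top",(298.7,278.3),lambda q:loc(.087,q,0.)),("side",(263,246.3),lambda q:loc(.087,q,0.))]
f=lambda x:np.concatenate([proj(cams[c],world(x,g(x[3])))-px for c,px,g in m])
r=least_squares(f,[.48,.25,0,2.8],loss="soft_l1");print(r.x);print(np.round(f(r.x).reshape(-1,2),1).tolist())
P=r.x
print("hub",world(P,loc(0,0,0)),"uphill",world(P,u)-world(P,u*0),"left",world(P,l)-world(P,l*0))
E
python3 fit.py
```

```text
[0.46169127 0.27806378 0.12484102 2.72260057]
[[-0.4, 1.7], [0.5, -1.0], [1.4, -0.0], [-0.4, -0.3], [0.2, -0.4], [0.0, -2.4], [0.9, 0.8], [-0.6, 1.4], [-0.1, -0.1], [0.7, 0.1]]
hub [0.46169127 0.27806378 0.105     ] uphill [0.89925442 0.11285072 0.42261826] left [-0.124517    0.99221747  0.        ]
```

```bash
cat >> h.py <<'E'
P0=[.46169,.27806,.12484,0]
def plane(x,y,z): # finger axis crosses wheel plane at (x,y) in-plane -> world TCP at height z
    p=world(P0,np.array([0,0,.105])+x*u+y*l);p[2]=z;return p
def contact(a,s=.066):
    a=np.radians(a);nx,ny=-np.sin(a),np.cos(a);D=.006+.0125*abs(ny)+.0116*abs(nx)
    return s*np.cos(a)+D*nx,s*np.sin(a)+D*ny
E
python3 - <<'E'
from h import *
a=np.radians(228);e=plane(.07*np.cos(a),.07*np.sin(a),.057);print("entry",e*100)
for k in (204,200,192,180,168,156,144,132,120,108):
    p=plane(*contact(k),.057)*100;print(k,p.round(2))
E
```

```text
entry [42.6047027  22.11589156  5.7       ]
204 [42.14 22.56  5.7 ]
200 [41.79 22.93  5.7 ]
192 [41.17 23.76  5.7 ]
180 [40.46 25.23  5.7 ]
168 [40.06 26.39  5.7 ]
156 [39.85 27.68  5.7 ]
144 [39.9  29.06  5.7 ]
132 [40.24 30.46  5.7 ]
120 [40.89 31.78  5.7 ]
108 [41.85 32.94  5.7 ]
```

```bash
python3 -m pendant '[[[1,-1,0],0.1],[[2,-2.5,0],0.1],[[2.5,-3,0],0.1],[[2.5,-3,0],0.115],[[2.5,-3,0],0],[[2.5,-3,0],0],[[2.5,-3,0],0],[[2.5,-3,0],0],[[2.5,-3,0],0],[[2.5,-2,0],0],[[2,-2,0],0],[[1.3,-2,0],0],[[0,0,0],0],[[0,0,0],0],[[0,0,0],0],[[0,0,0],0],[[0,0,0],0]]' 0 20
```

```text
time_s: 1.62
ee_pos: [0.4201, 0.2233, 0.2055]
eef_rot: [3.142, 0.0, -3.02]
force: [-0.8, -0.7, 1.0]
grip_width: 0.0001
grip_force: 0.0
```

```bash
python3 -m pendant '[[[0.3,-0.1,-2],0],[[0.3,-0.1,-2],0],[[0,0,-2],0],[[0,0,0],0],[[0,0,0],0]]'; python3 - <<'E'
from station import ctrl
import cv2
c=ctrl.camera("side")["color"][:,:,::-1][100:320,200:400]
cv2.imwrite("pics/s1.png",cv2.resize(c,None,fx=2.7,fy=2.7,interpolation=cv2.INTER_CUBIC))
E
```

```text
time_s: 2.03
ee_pos: [0.426, 0.221, 0.1454]
eef_rot: [-3.141, -0.001, -3.021]
force: [0.7, -0.0, 0.5]
grip_width: 0.0008
grip_force: 0.0
```

View pics/s1.png

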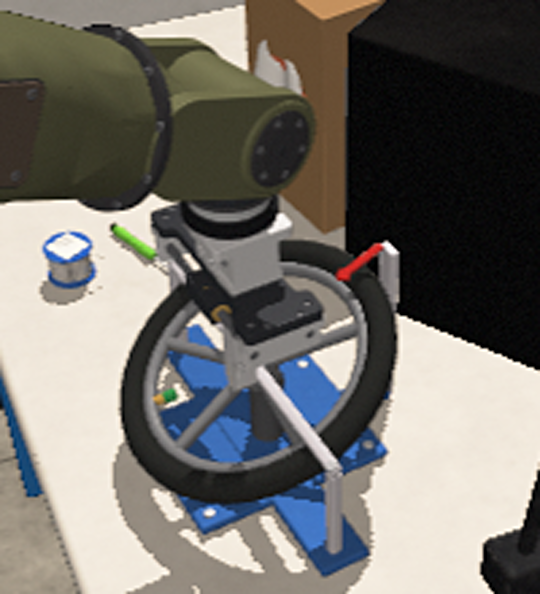

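The shut fingers end at about (240,385) in the crop, just on the near side of the bridge over the gap. The valve is untouched at (167,395). I'll lower through the gap.

```bash
python3 -m pendant '[[[0,0,-1.5],0],[[0,0,-1.5],0],[[0,0,-1.5],0],[[0,0,-1],0],[[0,0,0],0]]'; python3 -m pendant '[[[0,0,-1],0],[[0,0,-1],0],[[0,0,-1],0],[[0,0,-0.4],0],[[0,0,0],0],[[0,0,0],0]]'
```

```text
time_s: 2.5
ee_pos: [0.4261, 0.2207, 0.0898]
eef_rot: [-3.141, -0.001, -3.022]
force: [0.5, -0.1, -1.7]
grip_width: 0.0002
grip_force: 0.0
time_s: 3.0
ee_pos: [0.4265, 0.2206, 0.0564]
eef_rot: [-3.141, -0.0, -3.022]
force: [-0.2, -0.2, -0.3]
grip_width: 0.0007
grip_force: 0.0
```

```bash
python3 -m pendant '[[[-0.37,0.42,0],0],[[-0.37,0.42,0],0],[[-0.37,0.42,0],0],[[-0.37,0.42,0],0],[[-0.24,0.49,0],0],[[-0.24,0.49,0],0],[[-0.24,0.49,0],0],[[-0.13,0.39,0],0],[[-0.13,0.39,0],0],[[-0.13,0.39,0],0],[[0,0,0],0]]'; python3 -m pendant '[[[-0.07,0.43,0],0],[[-0.07,0.43,0],0],[[-0.07,0.43,0],0],[[0.02,0.46,0],0],[[0.02,0.46,0],0],[[0.02,0.46,0],0],[[0.11,0.47,0],0],[[0.11,0.47,0],0],[[0.11,0.47,0],0],[[0,0,0],0]]';  python3 -m pendant '[[[0.22,0.44,0],0],[[0.22,0.44,0],0],[[0.22,0.44,0],0],[[0.22,0.3,0],0],[[0.22,0.3,0],0],[[0,0,0],0],[[0,0,0],0]]'; python3 - <<'E'
from station import ctrl
import cv2
c=ctrl.camera("side")["color"][:,:,::-1][100:320,200:400]
cv2.imwrite("pics/s2.png",cv2.resize(c,None,fx=2.7,fy=2.7,interpolation=cv2.INTER_CUBIC))
E
```

```text
time_s: 3.92
ee_pos: [0.4004, 0.2645, 0.0565]
eef_rot: [3.141, -0.0, -3.021]
force: [-0.7, 0.1, 0.3]
grip_width: 0.0003
grip_force: 0.0
time_s: 4.75
ee_pos: [0.4027, 0.3055, 0.0565]
eef_rot: [3.141, 0.0, -3.021]
force: [0.8, 0.7, -0.0]
grip_width: 0.0002
grip_force: 0.0
time_s: 5.33
ee_pos: [0.4135, 0.324, 0.0564]
eef_rot: [3.141, 0.0, -3.022]
force: [-0.5, -0.7, 1.1]
grip_width: 0.0007
grip_force: 0.0
```

View pics/s2.png

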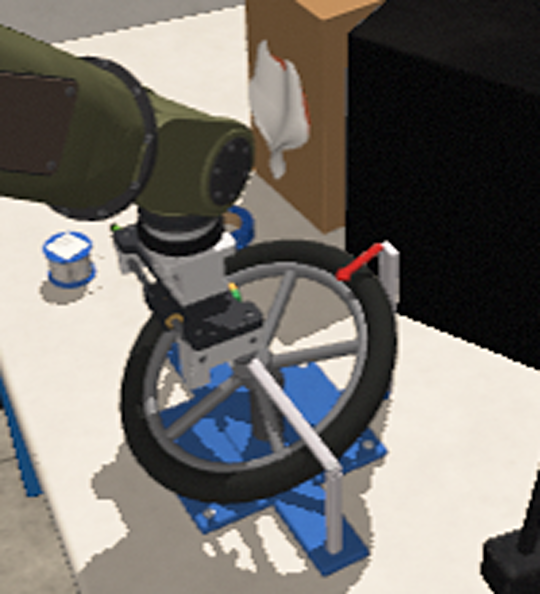

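The wheel has turned: the valve now shows at crop (233,292), i.e. px (286.3,208.1). Next I work out the angle from it.

```bash
cat >> h.py <<'E'
def angle(name,px,q0):
    cam=ctrl.camera(name);f=lambda q:proj(cam,world(P0,loc(.087,q[0],0)))-px
    r=least_squares(f,[q0]);return np.degrees(r.x[0]),r.fun
E
python3 -c "
from h import *
print(angle('side',(286.3,208.1),1.2))"
```

```text
(np.float64(73.77872787147408), array([1.00820088, 2.0417376 ]))
```

```bash
python3 -m pendant '[[[-0.45,-0.7,0],0],[[-0.45,-0.7,0],0],[[0,0,0.5],0],[[0,0,1.8],0],[[0,0,2],0],[[0,0,1.7],0],[[0.25,-1.38,0],0],[[0.25,-1.38,0],0],[[0.25,-1.38,0],0],[[0.25,-1.38,0],0],[[0.25,-1.38,0],0],[[0.25,-1.38,0],0],[[0,0,0],0],[[0,0,0],0]]'; python3 - <<'E'
from h import *
import cv2
c=ctrl.camera("side")["color"][:,:,::-1]
cv2.imwrite("pics/s3.png",cv2.resize(c[100:320,200:400],None,fx=2.7,fy=2.7,interpolation=cv2.INTER_CUBIC))
E
```

```text
time_s: 6.6
ee_pos: [0.4195, 0.2268, 0.1169]
eef_rot: [3.141, 0.001, -3.023]
force: [-0.6, -0.0, 0.1]
grip_width: 0.0007
grip_force: 0.0
```

View pics/s3.png

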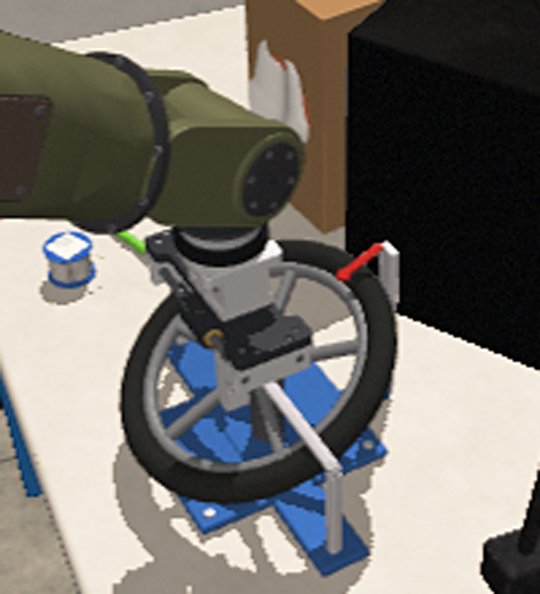

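```bash
python3 -m pendant '[[[0,0,-1.5],0],[[0,0,-1.5],0],[[0,0,-1.5],0],[[0,0,-1.5],0],[[0,0,0],0],[[0,0,0],0]]'; python3 -m pendant '[[[-0.28,0.46,0],0],[[-0.28,0.46,0],0],[[-0.28,0.46,0],0],[[-0.28,0.46,0],0],[[-0.28,0.46,0],0],[[-0.17,0.46,0],0],[[-0.17,0.46,0],0],[[-0.17,0.46,0],0],[[0,0,0],0]]'; python3 -m pendant '[[[-0.07,0.43,0],0],[[-0.07,0.43,0],0],[[-0.07,0.43,0],0],[[0.02,0.46,0],0],[[0.02,0.46,0],0],[[0.02,0.46,0],0],[[0.11,0.47,0],0],[[0.11,0.47,0],0],[[0.11,0.47,0],0],[[0,0,0],0]]';  python3 -m pendant '[[[0.22,0.44,0],0],[[0.22,0.44,0],0],[[0.22,0.44,0],0],[[0.1,0.2,0],0],[[0,0,0],0],[[0,0,0],0]]'; python3 - <<'E'
from station import ctrl
import cv2
for n,a in(("top",(195,310,240,375)),("side",(165,285,235,355))):
    c=ctrl.camera(n)["color"][:,:,::-1][a[0]:a[1],a[2]:a[3]]
    cv2.imwrite(f"pics/{n}4.png",cv2.resize(c,None,fx=5,fy=5,interpolation=cv2.INTER_CUBIC))
E
```

```text
time_s: 7.15
ee_pos: [0.4191, 0.2275, 0.0564]
eef_rot: [-3.141, -0.001, -3.021]
force: [0.2, 0.1, 1.1]
grip_width: 0.0005
grip_force: 0.0
time_s: 7.9
ee_pos: [0.4001, 0.2646, 0.0565]
eef_rot: [3.141, 0.0, -3.021]
force: [0.4, 0.6, -0.3]
grip_width: 0.0004
grip_force: 0.0
time_s: 8.73
ee_pos: [0.4023, 0.3055, 0.0564]
eef_rot: [3.141, 0.0, -3.021]
force: [0.8, 0.6, -0.1]
grip_width: 0.0003
grip_force: 0.0
time_s: 9.23
ee_pos: [0.4098, 0.3199, 0.0564]
eef_rot: [3.142, 0.0, -3.022]
force: [0.1, 0.2, 0.1]
grip_width: 0.0006
grip_force: 0.0
```

View pics/side4.png

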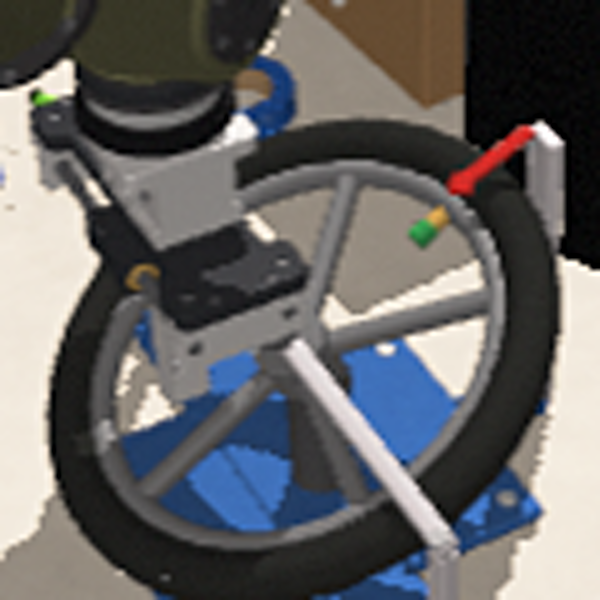

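The valve cap is at crop (424,232), px (319.6,211.2), close to the pointer. I'll measure the angle that remains by colour centroid of the green cap.

```bash
cat > meas.py <<'E'
from h import *
import cv2
for n in("side","top"):
    im=ctrl.camera(n)["color"];hsv=cv2.cvtColor(im,cv2.COLOR_RGB2HSV)
    m=cv2.inRange(hsv,(50,110,40),(90,255,255))
    cam=ctrl.camera(n);t=proj(cam,world(P0,loc(.087,0,0)))
    yy,xx=np.nonzero(m);k=np.hypot(xx-t[0],yy-t[1])<22
    if k.sum()<4: print(n,"hidden",k.sum());continue
    px=(xx[k].mean(),yy[k].mean());print(n,k.sum(),np.round(px,2),"target",t.round(2),angle(n,px,0.))
E
python3 meas.py
```

```text
side 17 [319.18 210.94] target [322.44 213.53] (np.float64(9.036865237006442), array([ 0.18659148, -0.24871698]))
top 13 [298.62 222.38] target [303.14 220.69] (np.float64(8.533257528897616), array([-0.20302317, -0.72789058]))
```

View pics/top4.png

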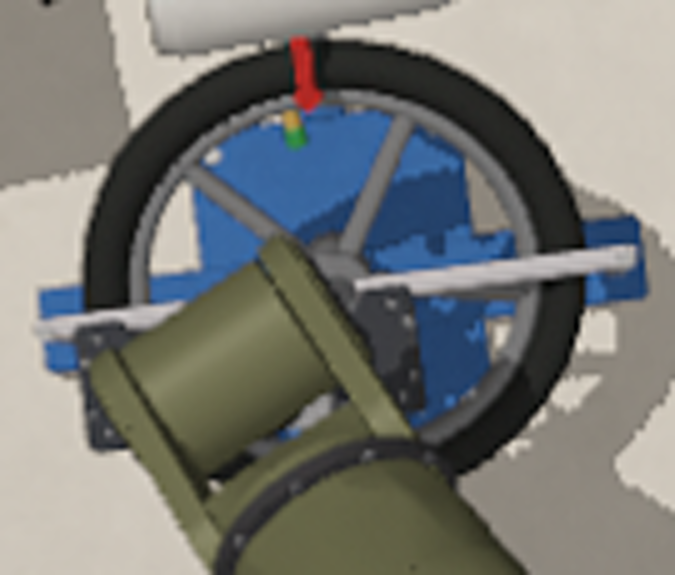

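```bash
python3 -m pendant '[[[0.14,0.17,0],0],[[0.14,0.17,0],0],[[0.14,0.17,0],0],[[0.14,0.17,0],0],[[0,0,0],0],[[0,0,0],0]]'; python3 meas.py; python3 - <<'E'
from h import *
import cv2
for n in("side","top"):
    cam=ctrl.camera(n);hsv=cv2.cvtColor(cam["color"],cv2.COLOR_RGB2HSV)
    m=cv2.inRange(hsv,(0,150,90),(6,255,255))|cv2.inRange(hsv,(172,150,90),(180,255,255))
    yy,xx=np.nonzero(m);t=proj(cam,world(P0,loc(.125,0,.023)));k=np.hypot(xx-t[0],yy-t[1])<22
    pts=np.c_[xx,yy][k];d=cv2.fitLine(pts.astype(np.float32),cv2.DIST_L2,0,.01,.01).ravel()
    a,b=[proj(cam,world(P0,loc(r,0,.023))) for r in(.107,.159)]
    print(n,k.sum(),"red x",pts[:,0].min(),pts[:,0].max(),"y",pts[:,1].min(),pts[:,1].max(),"line",d.round(3),"model",a.round(2),b.round(2))
E
```

```text
time_s: 10.13
ee_pos: [0.4154, 0.3268, 0.0564]
eef_rot: [3.142, 0.0, -3.022]
force: [0.6, -0.0, 0.2]
grip_width: 0.0004
grip_force: 0.0
side 15 [321.47 213.2 ] target [322.44 213.53] (np.float64(1.9630265460659344), array([ 0.35287139, -0.34068492]))
top 14 [302.64 221.71] target [303.14 220.69] (np.float64(1.1350158574775737), array([-0.14084599, -0.93280996]))
side 75 red x 324 341 y 190 203 line [  0.782  -0.623 332.107 196.973] model [325.38 203.4 ] [341.92 190.35]
top 61 red x 298 304 y 203 216 line [1.40000e-01 9.90000e-01 3.00492e+02 2.09541e+02] model [302.23 216.55] [299.52 197.85]
```

Measured against the pointer itself, the valve is in line in both views. The pointer and the cap sit off my fitted model by the same 0.5–0.9 px. I'll back off, lift out and check with a clear view.

```bash
python3 -m pendant '[[[-0.4,-0.5,0],0],[[-0.5,-0.7,0],0],[[0,0,0.7],0],[[0,0,1.5],0],[[0,0,2.5],0],[[0,0,3],0],[[0,0,3],0],[[0,0,3],0],[[0,0,3],0],[[-2,1,1],0],[[-3,2,0],0],[[-3,3,0],0],[[-3,3,0],0],[[-3,3,0],0],[[-3,3,0],0],[[-2,3,0],0],[[-1,1,0],0],[[0,0,0],0],[[0,0,0],0],[[0,0,0],0]]'; python3 meas.py; python3 - <<'E'
from station import ctrl
import cv2,numpy as np
o=[]
for n,a in(("top",(200,300,250,365)),("side",(175,285,240,355))):
    c=ctrl.camera(n)["color"][:,:,::-1][a[0]:a[1],a[2]:a[3]]
    o.append(cv2.resize(c,(400,int(400*c.shape[0]/c.shape[1])),interpolation=cv2.INTER_CUBIC)[:345])
cv2.imwrite("pics/fin.png",np.hstack([x[:min(map(len,o))] for x in o]))
E
```

```text
time_s: 12.2
ee_pos: [0.2093, 0.5016, 0.2337]
eef_rot: [-3.141, 0.0, -3.023]
force: [0.9, -0.4, 0.9]
grip_width: 0.0006
grip_force: 0.0
side 15 [321.47 213.2 ] target [322.44 213.53] (np.float64(1.9630265460659344), array([ 0.35287139, -0.34068492]))
top 14 [302.64 221.71] target [303.14 220.69] (np.float64(1.1350158574775737), array([-0.14084599, -0.93280996]))
```

View pics/fin.png

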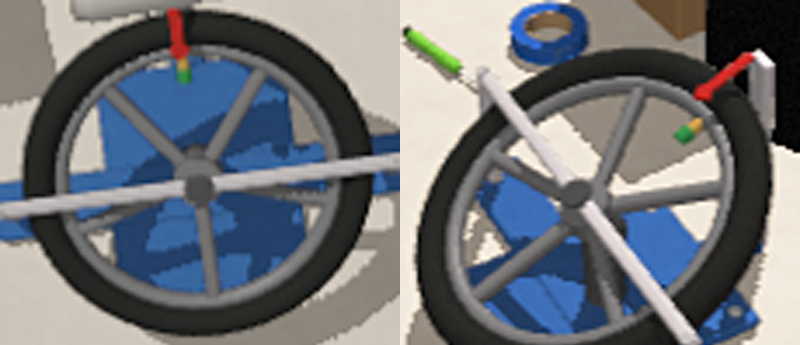

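The clear view shows the valve under the pointer and one spoke pointing straight downhill. One refit of the stand with line-fitted bridge and pointer, allowing per-camera offsets, will confirm the angle.

```bash
python3 - <<'E'
from h import *
import cv2
D=[]
for n,g in(("top",(302.64,221.71)),("side",(321.47,213.2))):
    cam=ctrl.camera(n);hsv=cv2.cvtColor(cam["color"],cv2.COLOR_RGB2HSV)
    red=cv2.inRange(hsv,(0,150,90),(6,255,255))|cv2.inRange(hsv,(172,150,90),(180,255,255))
    wh=cv2.inRange(hsv,(0,0,165),(180,60,255))
    def line(m,a,b,w):
        yy,xx=np.nonzero(m);p=np.c_[xx,yy];d=(b-a)/np.linalg.norm(b-a);s=(p-a)@d;t=(p-a)@[-d[1],d[0]]
        k=(s>0)&(s<np.linalg.norm(b-a))&(abs(t)<w);return cv2.fitLine(p[k].astype(np.float32),cv2.DIST_HUBER,0,.01,.01).ravel(),k.sum()
    pr=lambda r,a,h:proj(cam,world(P0,loc(r,a,h)))
    L=[]
    for s in(1,-1):
        L.append((line(wh,pr(.035,s*np.pi/2,.021),pr(.10,s*np.pi/2,.021),4),[loc(r,s*np.pi/2,.019) for r in(.035,.10)]))
    L.append((line(red,pr(.104,0,.023),pr(.15,0,.023),6),[loc(r,0,.023) for r in(.107,.14)]))
    print(n,[x[0][1] for x in L]);D.append((cam,L,np.array(g)))
def f(x,w=1):
    r=[]
    for i,(cam,L,g) in enumerate(D):
        o=x[4+2*i:6+2*i]
        for (l_,_),pts in L:
            for p in pts: r.append((proj(cam,world(x,p))+o-l_[2:])@[-l_[1],l_[0]]/.3)
        r+=list((proj(cam,world(x,loc(.087,x[3],0)))+o-g)/.4)+list(o/.8)
    return np.array(r)
s=least_squares(f,P0+[0]*4);cov=np.linalg.inv(s.jac.T@s.jac)
print(s.x.round(4),"q deg",np.degrees(s.x[3]),"+-",np.degrees(cov[3,3]**.5));print(f(s.x).round(1))
E
```

```text
top [np.int64(84), np.int64(89), np.int64(61)]
side [np.int64(125), np.int64(96), np.int64(67)]
[ 0.4612  0.2812  0.1175 -0.0049  0.0982 -0.3258 -0.2429  0.0419] q deg -0.2787179296616163 +- 0.6215428426200577
[ 0.4  0.4  0.5  1.1 -0.2  0.2 -0.5 -3.   0.1 -0.4  1.   0.1 -0.7 -0.
 -0.3  0.3  0.6 -0.3 -0.3  0.1]
```

The refit puts the valve at −0.3° ± 0.6° from the top, with the hand clear. Handing in.

```bash
python3 -c "
from station import ctrl
print(ctrl.hand_in())"
```

```text
the job is handed in; nothing more can be done
None
```

The job is handed in: I turned the wheel with two spoke strokes and a small trim, so the green valve stands at the top in line with the red pointer (measured −0.3° ± 0.6°), and the hand is clear.

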